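Set out the microscopy containers by height

ROBOT

A 6-joint arm with a two-finger parallel gripper is mounted at the origin on a cart in front of the work surface, level with it; the furniture and walls round the work are solid. World frame = base frame: x ahead of the robot, y to its left, z up, the work surface at z = 0. Lengths are in m, angles in rad, forces in N, time in s.
With the tool pointing down it reaches from about 0.325 to 0.775 m from the base axis. Payload 9.3 kg.
Tool frame: the origin (TCP) lies between the finger pads; the fingertips stand 25 mm ahead of it and the grasp point (between the pads) lies 6 mm ahead of it; y points along the fingers, z is the direction in which the jaws open and shut, and the axes are right-handed (so a half turn about y gives the same grasp; the last joint's range is limited). The gripper opens to 85 mm and grips with 20 to 120 N. Pads are 22 mm wide; open, the fingers measure 114 mm over their backs; the gripper's body (76 mm by 85 mm) begins 54 mm behind the grasp point. The pads swing forward as they close: fully open they stand 13 mm farther back than shut.
Start: joints at [1.176, 0.259, 0.021, 1.334, 0, 1.418], TCP at [0.132, 0.534, 0.223] pointing down, gripper open.
Joint ranges: [-3.04, 3.04], [-0.91, 1.82], [-1.04, 1.36], [-1.92, 1.95], [-1.52, 1.45], [-3.14, 3.14]. Speed limits (rad/s): [2.22, 2.22, 2.79, 3.14, 3.14, 3.14].

INTERFACE

Orientations are given as a rotation vector (axis times angle).
In Python, from station import robot, optics gives the robot as it stands.
- The arm moves only by the tool arm_command, never from a script. Its argument "increments" is a list of rows, each an object with "slide": the shift along the world's x, y, z in mm, a list of three; "dr": the turn, a rotation vector about the world's x, y, z in degrees, a list of three; "grip": the opening, from 0 (shut) to 1 (fully open). A call has 1 to 12 rows; each row is the pose to reach, as a shift and turn from the pose measured when the call began; what a row does not reach only later rows make up. A row lasts 1/8 s, in which the tool goes at most 62.5 mm and 10.7 degrees, less where a joint would pass 70% of its speed; a pose out of reach is approached as far as the arm can. A call with a gripper value outside its range is refused whole. The fingers move at their own pace and stop on an object; the grip force is fixed at half the most. Time passes only in rows, so rows that repeat a pose let the fingers close. It gives the time, the measured TCP pose, the force and the opening at its end, in the units of the state.
- robot.sense(): the state, without advancing time (a new reading comes with each control period).
- optics.capture(name): name is "side" or "top" or "wrist"; returns a dict with "image" (480x640x3 uint8, blue, green, red), "depth" (480x640 float32, m along the optical axis (not along the pixel's ray), 0 where there is no reading), "mtx" (3x3 intrinsics, pixels), "R" (3x3) and "t" (3): a world point X has camera coordinates R X + t. Camera axes: x right, y down, z forward; pixel columns grow to the right and rows downward; lengths in m; the calibration is good to about 2 mm. A picture is of the moment at which its call begins.
- robot.sign_off(): hands the job in, once; it reports no verdict.
The state is a dict: "t": time; "qpos": joint angles; "dq": joint speeds; "effort": joint torques, N m; "tcp_pos": TCP position; "ee_rot": TCP orientation; "force": force on the tool from outside, world axes, zero at the start; "torque": the same for the moment, N m; "gripper_width": opening from 0.0 (shut) to 1.0 (fully open).
Only numpy, scipy, OpenCV 4.12 (cv2) and the standard library are available. Lean on these libraries where they do the work, as an engineer would, in place of code of your own. Each camera call takes 0.05 s, during which the arm holds its last target.

TASK

Between the two microscopes on the left stand a white tube, a dropper bottle, a black screw-top canister and a rubber stopper. Set them out upright in order of height on the four round grey pads of the metal strip, one centred on each pad: the shortest on the pad nearest the robot, rising to the tallest on the pad furthest away, so that none is hidden behind a taller one. Do not knock any of them over, and leave the loupe where it lies.

Things in the scene. Friction and masses are not known exactly. Their poses are not given: they have to be found in the camera images.
- tube_mid (a point): closed white plastic screw-top tube, plain cylinder 37 mm in diameter, 118 mm tall, about 70 g, standing upright and loose on the bench; origin at its centre, half-way up; z axis up; round, so its yaw does not matter
- bottle_mid (a point): dropper bottle, 88 mm tall: round glass body 32 mm in diameter up to about 45 mm, then a shoulder, a black collar and a narrow black rubber bulb (16 mm); grasp the glass body, which is solid up to there; about 55 g, standing upright and loose on the bench; origin at its centre, half-way up; z axis up; round, so its yaw does not matter
- canister_mid (a point): small black screw-top canister with a dark label, 34 mm in diameter, 50 mm tall, about 60 g, standing upright and loose on the bench; origin at its centre, half-way up; z axis up; round, so its yaw does not matter
- stopper_mid (a point): black rubber stopper, 25 mm tall: round body 22 mm in diameter in its lower 14 mm with a narrower pin on top (grasp the body low down, not the pin); about 20 g, standing upright and loose on the bench; origin at its centre, half-way up; z axis up; round, so its yaw does not matter
- pad_a_top (a point): one of four identical flat grey plastic discs, 56 mm across, 3 mm thick, about 66 mm apart in a row along a bare aluminium strip (276 x 60 mm, 4 mm thick, fixed to the bench); this point is the centre of its top face, 7 mm above the bench; x axis along the row away from the robot, z up. The letter says nothing of its place in the row, which changes
- pad_b_top (a point): another of the four pads, the same in all respects as pad_a_top. Keep gripper and wrist clear of what stands round the row: a microscope to the right of the work (its parts reach left to y = 0.115, for x below 0.52), another to the left (y above 0.44 higher than 0.1 m, for x below 0.51), a shelf behind (front edge x = 0.64, 0.2 m up)
- pad_c_top (a point): another of the four pads, the same in all respects as pad_a_top
- pad_d_top (a point): another of the four pads, the same in all respects as pad_a_top
- loupe: bystander, to be left alone: folded pocket loupe lying on the bench among the things, 64 mm along its y axis (which points about along the world y axis), 27 mm wide, 12 mm high; origin at the centre of its underside
Mind the look-alikes: they are no part of the job. Leave any blue, brown or purple look-alike of the part that bears canister_mid alone.

How it is judged:
By the outcome, as a careful person would: the job done as asked, in the order asked, and still so for the second after the job is handed in, with the robot touching nothing.
It also fails if it takes over 128 s, if anything falls off the work surface, if the arm or the gripper's body presses on something with over 40 N, if the wrist force passes 120 N, or if a joint passes its speed limit or range.

## Working session

There is one attempt and no reset: what is moved stays moved. The work goes in short steps, Python scripts to look and compute and a tool call to move; the robot and the scene stay as the last step left them, time stands still between calls to the robot, and variables do not carry over. Pictures are saved under pics/ and viewed, and the job is handed in when it is done.

Besides the shell and the picture viewer there is one more tool, called after "Emit:" as a command line: name --argument value ..., lists and objects as JSON in quotes. arm_command: Moves the arm, as the interface text tells. Its arguments: {"type":"object","properties":{"increments":{"type":"array","items":{"type":"object","properties":{"slide":{"type":"array","items":{"type":"number"}},"dr":{"type":"array","items":{"type":"number"}},"grip":{"type":"number"}}}}},"required":["increments"]}

```bash
mkdir -p pics; ls
python3 - <<'E'
from station import robot, optics
import cv2,numpy as np
s=robot.sense();print({k:np.round(v,3) for k,v in s.items()})
for n in("side","top","wrist"):
    c=optics.capture(n);cv2.imwrite(f"pics/{n}0.png",c["image"]);print(n,c["mtx"].round(1).tolist(),c["R"].round(3).tolist(),c["t"].round(3), (-c["R"].T@c["t"]).round(3))
    np.savez(f"pics/{n}0.npz",**c)
E
```

```text
pics
{'t': np.float64(0.0), 'qpos': array([ 1.176,  0.259,  0.021,  1.334, -0.   ,  1.418]), 'dq': array([ 0.   ,  0.002,  0.   , -0.002,  0.   ,  0.   ]), 'effort': array([-4.0000e-03, -5.5564e+01,  3.4454e+01,  1.3000e-02, -0.0000e+00,
       -0.0000e+00]), 'tcp_pos': array([0.132, 0.534, 0.222]), 'ee_rot': array([-1.564,  0.19 , -0.19 ]), 'force': array([-0.579, -0.498, -0.201]), 'torque': array([-0.015, -0.03 ,  0.016]), 'gripper_width': np.float64(1.004)}
side [[552.2, 0.0, 321.4], [0.0, 552.2, 241.2], [0.0, 0.0, 1.0]] [[-0.52, -0.854, -0.025], [-0.423, 0.282, -0.861], [0.742, -0.437, -0.508]] [0.302 0.205 0.831] [-0.373  0.564  0.606]
top [[605.2, 0.0, 322.2], [0.0, 605.2, 239.0], [0.0, 0.0, 1.0]] [[0.013, -1.0, -0.019], [-0.996, -0.011, -0.087], [0.087, 0.02, -0.996]] [0.096 0.445 1.134] [0.343 0.078 1.171]
wrist [[339.4, 0.0, 318.0], [0.0, 339.4, 246.0], [0.0, 0.0, 1.0]] [[0.239, 0.971, -0.0], [0.919, -0.226, 0.323], [0.314, -0.077, -0.946]] [-0.55  -0.042  0.379] [0.051 0.554 0.373]
```

View pics/side0.png

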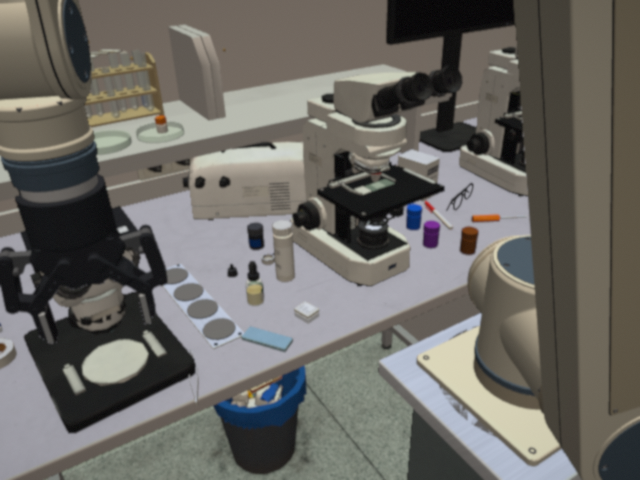

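View pics/top0.png

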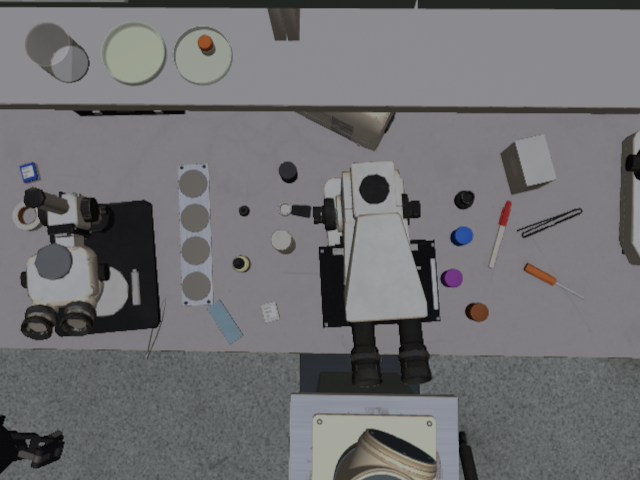

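View pics/wrist0.png

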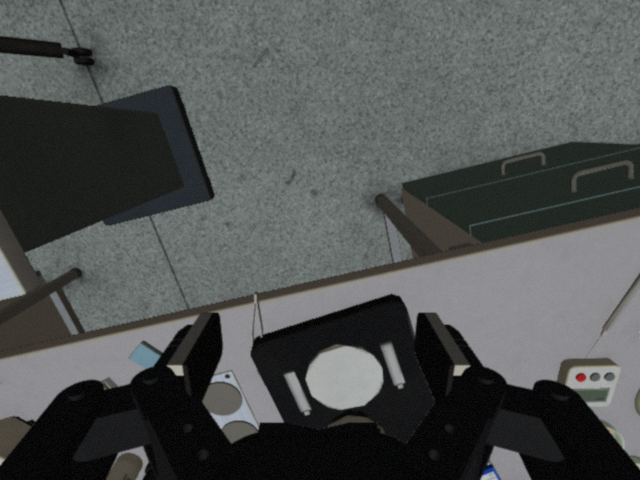

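The four items lie between the scopes: tube top(282,241), bottle (241,264), stopper (244,211), canister (288,172). There are other dark, blue, purple and brown cylinders right of the right scope, at top (465,199), (461,236), (453,278) and (478,312). I'll enlarge these to confirm.

```bash
cat > h.py <<'E'
import numpy as np,cv2
def load(n): return dict(np.load(f"pics/{n}.npz"))
def w(c,u,v,z):
    "ray onto plane z"
    K,R,t=c["mtx"],c["R"],c["t"]; o=-R.T@t; d=R.T@np.linalg.solve(K,[u,v,1.]); return o+d*(z-o[2])/d[2]
def pt(c,u,v):
    K,R,t=c["mtx"],c["R"],c["t"]; z=c["depth"][int(round(v)),int(round(u))]; return R.T@(np.linalg.solve(K,[u,v,1.])*z-t)
def pr(c,X):
    p=c["mtx"]@(c["R"]@np.asarray(X)+c["t"]); return p[:2]/p[2]
def cloud(c):
    d=c["depth"];v,u=np.indices(d.shape);P=np.stack([u,v,np.ones_like(u)],-1)@np.linalg.inv(c["mtx"]).T*d[...,None]
    X=(P-c["t"])@c["R"]; X[d==0]=np.nan; return X
def tri(c1,p1,c2,p2):
    P=[c["mtx"]@np.c_[c["R"],c["t"]] for c in(c1,c2)]
    X=cv2.triangulatePoints(P[0],P[1],np.array(p1,float).reshape(2,1),np.array(p2,float).reshape(2,1))[:,0];return X[:3]/X[3]
E
python3 - <<'E'
from h import *
t=load("top0");s=load("side0")
a=cv2.resize(t["image"][150:320,165:325],None,fx=3.4,fy=3.4,interpolation=cv2.INTER_CUBIC)
b=cv2.resize(s["image"][205:355,150:320],None,fx=3.5,fy=3.5,interpolation=cv2.INTER_CUBIC)
cv2.imwrite("pics/ca.png",a);cv2.imwrite("pics/cb.png",b)
X=cloud(t)
for n,u,v in[("can",288,172),("stop",244,211),("tube",282,241),("bot",241,264),("loupe",286,210),("loupe2",300,211),("bench",260,300)]+[("pad",193,y)for y in(183,217,250,286)]:
    print(n,X[v,u].round(4))
E
```

```text
can [0.5672 0.1667 0.0475]
stop [0.4966 0.2528 0.0152]
tube [0.4309 0.1695 0.1171]
bot [0.3918 0.2473 0.0724]
loupe [0.5    0.1721 0.0109]
loupe2 [0.4982 0.1449 0.0119]
bench [ 0.3259  0.2208 -0.0064]
pad [0.5518 0.3552 0.0073]
pad [0.4849 0.3532 0.007 ]
pad [0.4207 0.3512 0.0066]
pad [0.3512 0.3485 0.0091]
```

View pics/ca.png

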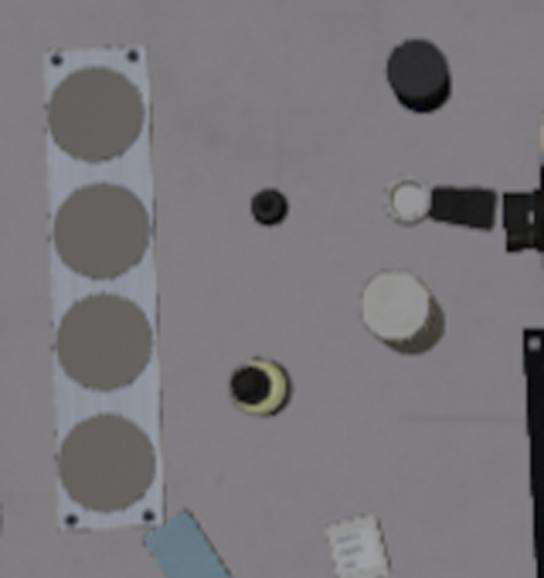

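View pics/cb.png

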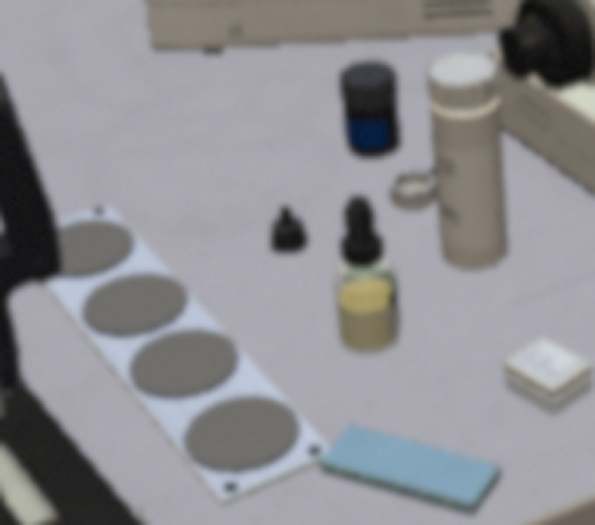

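The crop shows the item at top(288,172) is a black canister with a dark (navy) label, between the scopes, so it's the one meant; the blue, purple and brown ones stand right of the right scope. Now I'll measure from both views.

Run:
```python
from h import *
t=load("top0");s=load("side0")
def pads(c,box,lo,hi):
    x0,y0,x1,y1=box; im=c["image"][y0:y1,x0:x1].astype(int)
    b,g,r=im[...,0],im[...,1],im[...,2]
    m=((r-b>2)&(r<150)&(r>60)).astype(np.uint8)
    m=cv2.morphologyEx(m,cv2.MORPH_OPEN,np.ones((3,3)))
    out=[]
    for k in cv2.findContours(m,cv2.RETR_EXTERNAL,cv2.CHAIN_APPROX_NONE)[0]:
        A=cv2.contourArea(k)
        if lo<A<hi:
            e=cv2.fitEllipse(k); out.append((e[0][0]+x0,e[0][1]+y0,e[1],A))
    return sorted(out,key=lambda e:e[1])
pt_=pads(t,(172,155,220,310),300,1200); ps=pads(s,(150,255,250,350),150,1500)
print(t["image"][250,193],s["image"][330,218])
for e in pt_: print("T",np.round(e[:2],1),np.round(e[2],1),e[3], w(t,e[0],e[1],.007).round(4))
for e in ps: print("S",np.round(e[:2],1),np.round(e[2],1),e[3], w(s,e[0],e[1],.007).round(4))
# objects: cloud from top by footprint
X=cloud(t);Y=cloud(s)
for n,x,y,z0,z1 in[("can",.567,.167,.040,.06),("stop",.497,.253,.008,.03),("tube",.431,.17,.105,.13),("bot",.392,.247,.02,.1),("botbulb",.392,.247,.065,.1),("loupe",.5,.15,.006,.02)]:
  for nm,C in(("T",X),("S",Y)):
    q=C.reshape(-1,3);r=.03 if n!="loupe" else .05
    k=(abs(q[:,0]-x)<r)&(abs(q[:,1]-y)<r)&(q[:,2]>z0)&(q[:,2]<z1);p=q[k]
    if len(p)<3: print(n,nm,len(p));continue
    c,R=cv2.minEnclosingCircle(p[:,:2].astype(np.float32))
    print(n,nm,len(p),"circ",np.round(c,4),round(R,4),"mean",p.mean(0).round(4),"min",p.min(0).round(4),"max",p.max(0).round(4))
```

```text
[ 94  98 101] [108 111 113]
T [192.5 183.2] [25.5 26.3] 525.5 [0.5514 0.3562 0.007 ]
T [194.2 217.6] [25.9 26.6] 539.5 [0.4838 0.3508 0.007 ]
T [195.1 250.1] [26.2 26.7] 548.0 [0.4204 0.3471 0.007 ]
T [195.8 285.9] [26.4 26.6] 550.5 [0.3515 0.3435 0.007 ]
S [175.4 275.4] [11.1 19.3] 162.5 [0.5479 0.3547 0.007 ]
S [188.1 291.6] [12.7 25.8] 255.0 [0.4817 0.3523 0.007 ]
S [202.  308.6] [14.2 27.5] 302.0 [0.4179 0.349  0.007 ]
S [218.6 328.5] [16.5 29.3] 378.5 [0.3496 0.3453 0.007 ]
can T 265 circ [0.5718 0.1679] 0.0173 mean [0.5712 0.1674 0.0489] min [0.5549 0.1515 0.0407] max [0.5883 0.1842 0.0546]
can S 160 circ [0.5682 0.1695] 0.0184 mean [0.5649 0.1713 0.0479] min [0.5505 0.153  0.0402] max [0.5864 0.1863 0.0529]
stop T 70 circ [0.5003 0.2547] 0.0097 mean [0.4999 0.2543 0.0142] min [0.4916 0.2457 0.0082] max [0.5091 0.2633 0.0268]
stop S 66 circ [0.4966 0.2574] 0.0092 mean [0.495  0.2573 0.0147] min [0.4887 0.2484 0.0081] max [0.5055 0.2655 0.0271]
tube T 350 circ [0.4346 0.1716] 0.0186 mean [0.4343 0.1713 0.1161] min [0.4168 0.1537 0.1056] max [0.4525 0.1891 0.1204]
tube S 258 circ [0.4311 0.1733] 0.0201 mean [0.4273 0.1759 0.1143] min [0.412  0.1546 0.105 ] max [0.4505 0.1916 0.1196]
bot T 251 circ [0.3956 0.2538] 0.0161 mean [0.3945 0.2505 0.0546] min [0.38   0.2382 0.0201] max [0.4109 0.2692 0.0903]
bot S 482 circ [0.3915 0.2563] 0.0163 mean [0.3859 0.2587 0.0491] min [0.3756 0.2402 0.0201] max [0.401  0.2718 0.0881]
botbulb T 64 circ [0.3954 0.2537] 0.0081 mean [0.3949 0.2528 0.0809] min [0.3878 0.2468 0.065 ] max [0.4025 0.2609 0.0903]
botbulb S 97 circ [0.3909 0.257 ] 0.0088 mean [0.3895 0.257  0.0773] min [0.3834 0.2488 0.0653] max [0.3991 0.2631 0.0881]
loupe T 304 circ [0.4865 0.1568] 0.0391 mean [0.5016 0.1532 0.0106] min [0.4543 0.1256 0.006 ] max [0.518  0.188  0.0159]
loupe S 99 circ [0.5135 0.1453] 0.0476 mean [0.5035 0.1701 0.01  ] min [0.4876 0.1002 0.0061] max [0.5313 0.1904 0.0191]
```

Run:
```python
from h import *
from station import robot
from scipy.spatial.transform import Rotation as Ro
r=robot.sense();R=Ro.from_rotvec(r["ee_rot"]).as_matrix();print(R.round(3))
t=load("top0");X=cloud(t)
q=X[180:345,20:165].reshape(-1,3);q=q[q[:,2]>.15]
print("left scope",q.min(0),q.max(0)); 
for lo in(.15,.2,.25,.3):
    k=q[q[:,2]>lo]; print(lo,len(k),k.min(0).round(3),k.max(0).round(3))
q=X[150:390,300:445].reshape(-1,3)
for lo in(.03,.1,.15,.2,.25,.3):
    k=q[(q[:,2]>lo)&(q[:,2]<.6)]; print("right",lo,k.min(0).round(3),k.max(0).round(3))
c=load("wrist0")
Rc=c["R"]@R; o=R.T@(-c["R"].T@c["t"]-r["tcp_pos"]);print("cam in tool",o.round(4)); 
for z in(0,.1): print(pr(c,np.r_[r["tcp_pos"][:2],z]))
np.savez("cam.npz",Rc=Rc,o=o)
```

```text
[[ 0.971 -0.     0.239]
 [-0.239 -0.001  0.971]
 [-0.    -1.    -0.001]]
left scope [0.26312474 0.44752912 0.15014718] [0.50479663 0.58731545 0.28626072]
0.15 9169 [0.263 0.448 0.15 ] [0.505 0.587 0.286]
0.2 6595 [0.263 0.449 0.2  ] [0.496 0.585 0.286]
0.25 486 [0.464 0.512 0.25 ] [0.496 0.544 0.286]Traceback (most recent call last):
  File "<stdin>", line 9, in <module>
    return umr_minimum(a, axis, None, out, keepdims, initial, where)
ValueError: zero-size array to reduction operation minimum which has no identity
```

Run:
```python
from h import *
from station import robot
from scipy.spatial.transform import Rotation as Ro
r=robot.sense();R=Ro.from_rotvec(r["ee_rot"]).as_matrix()
X=cloud(load("top0"))
q=X[150:340,320:440].reshape(-1,3)
for lo in(.03,.1,.15,.2,.25,.3):
    k=q[(q[:,2]>lo)&(q[:,2]<.6)]; print("right",lo,len(k)) if len(k)==0 else print("right",lo,k.min(0).round(3),k.max(0).round(3))
c=load("wrist0")
Rc=c["R"]@R; o=R.T@(-c["R"].T@c["t"]-r["tcp_pos"]);print("cam in tool",o.round(4)); 
for z in(0,.1): print(pr(c,np.r_[r["tcp_pos"][:2],z]))
for X in [(.05,.53,0),(.0,.55,0),(.13,.53,0),(.2,.52,0)]: print(X,pr(c,X))
```

```text
right 0.03 [ 0.283 -0.094  0.033] [0.557 0.104 0.387]
right 0.1 [ 0.283 -0.094  0.1  ] [0.536 0.104 0.387]
right 0.15 [ 0.283 -0.094  0.154] [0.536 0.102 0.387]
right 0.2 [ 0.283 -0.047  0.202] [0.536 0.069 0.387]
right 0.25 [ 0.283 -0.047  0.251] [0.536 0.068 0.387]
right 0.3 [ 0.283 -0.043  0.3  ] [0.536 0.064 0.387]
cam in tool [-0.083  -0.15    0.0004]
[317.45448368 208.49121821]
[317.26412441 234.56225737]
(0.05, 0.53, 0) [295.18082809 134.71893433]
(0.0, 0.55, 0) [301.54155799  78.16291526]
(0.13, 0.53, 0) [313.80678178 207.8943372 ]
(0.2, 0.52, 0) [319.97125505 266.2792617 ]
```

Emit:
arm_command --increments '[{"slide":[0,-55,15],"dr":[0,0,2],"grip":0.9},{"slide":[10,-110,30],"dr":[0,0,4],"grip":0.8},{"slide":[30,-160,40],"dr":[0,0,8],"grip":0.7},{"slide":[70,-205,40],"dr":[0,0,13],"grip":0.7},{"slide":[120,-235,40],"dr":[0,0,13.8],"grip":0.7},{"slide":[120,-235,40],"dr":[0,0,13.8],"grip":0.7},{"slide":[120,-235,40],"dr":[0,0,13.8],"grip":0.7}]'

```text
t: 1.02
tcp_pos: [0.2515, 0.2986, 0.2624]
ee_rot: [-1.572, 0.003, -0.001]
force: [-0.3, -0.5, -0.0]
gripper_width: 0.698
```

Emit:
arm_command --increments '[{"slide":[50,-10,0],"dr":[0,0,0],"grip":0.7},{"slide":[100,-25,0],"dr":[0,0,0],"grip":0.7},{"slide":[150,-35,0],"dr":[0,0,0],"grip":0.7},{"slide":[200,-40,0],"dr":[0,0,0],"grip":0.7},{"slide":[200,-40,0],"dr":[0,0,0],"grip":0.7},{"slide":[200,-40,0],"dr":[0,0,0],"grip":0.7}]'

```text
t: 1.78
tcp_pos: [0.4503, 0.2599, 0.262]
ee_rot: [-1.572, 0.002, 0.001]
force: [-0.7, -0.2, 0.1]
gripper_width: 0.702
```

Run:
```python
from station import robot, optics
import cv2,numpy as np
c=optics.capture("wrist");cv2.imwrite("pics/w1.png",c["image"]);np.savez("pics/w1.npz",**c)
```

```text
(no output)
```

View pics/w1.png

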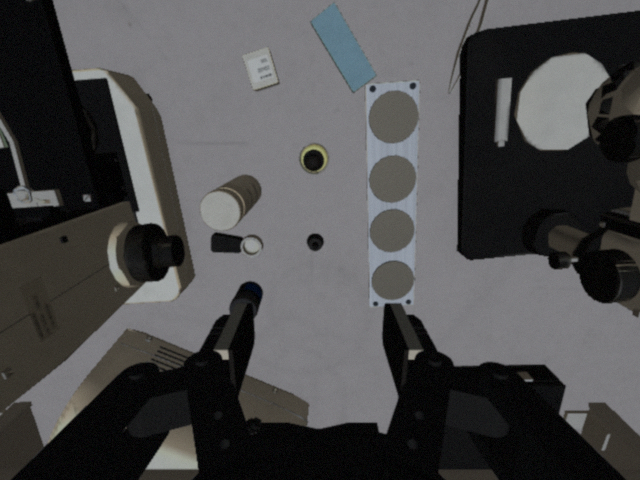

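Emit:
arm_command --increments '[{"slide":[-30,25,0],"dr":[0,0,0],"grip":0.7},{"slide":[-60,50,0],"dr":[0,0,0],"grip":0.7},{"slide":[-60,50,0],"dr":[0,0,0],"grip":0.7},{"slide":[-60,50,0],"dr":[0,0,0],"grip":0.7}]'

```text
t: 2.33
tcp_pos: [0.3891, 0.3102, 0.2629]
ee_rot: [-1.572, -0.001, 0.002]
force: [-0.0, 0.1, -0.8]
gripper_width: 0.7
```

Run:
```python
from station import robot, optics
import cv2,numpy as np
c=optics.capture("wrist");cv2.imwrite("pics/w2.png",c["image"]);np.savez("pics/w2.npz",**c)
```

```text
(no output)
```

View pics/w2.png

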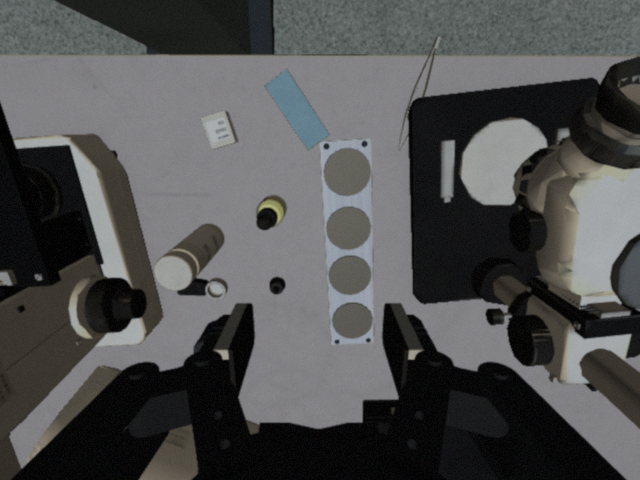

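w1 shows the pads at (393,117), (392,179), (391,231) and (392,279), the bottle at (314,158), the stopper at (315,241), the tube top at (221,209), and the canister at (250,293) half behind a finger. w2 shows the same things shifted, with the canister hidden. Next I'll triangulate these.

Run:
```python
from h import *
t=load("top0");a=load("w1");b=load("w2")
def pads(c,box):
    x0,y0,x1,y1=box; im=c["image"][y0:y1,x0:x1].astype(int)
    m=((im[...,2]-im[...,0]>2)&(im[...,2]<150)&(im[...,2]>50)).astype(np.uint8)
    m=cv2.morphologyEx(m,cv2.MORPH_OPEN,np.ones((3,3)));out=[]
    for k in cv2.findContours(m,cv2.RETR_EXTERNAL,cv2.CHAIN_APPROX_NONE)[0]:
        if cv2.contourArea(k)>600:
            e=cv2.fitEllipse(k); out.append((e[0][0]+x0,e[0][1]+y0,*e[1]))
    return sorted(out,key=lambda e:e[1])
A=pads(a,(362,82,424,306));B=pads(b,(320,142,376,342))
T=[(192.5,183.2),(194.2,217.6),(195.1,250.1),(195.8,285.9)][::-1]
for i,(p,q) in enumerate(zip(A,B)):
    print(np.round(p,1),np.round(q,1),"tri",tri(a,p[:2],b,q[:2]).round(4),"tri top",tri(a,p[:2],t,T[i]).round(4),"w1@7",w(a,*p[:2],.007)[:2].round(4),"w2@7",w(b,*q[:2],.007)[:2].round(4))
def dark(c,box,thr):
    x0,y0,x1,y1=box; im=c["image"][y0:y1,x0:x1]
    m=(im.max(2)<thr).astype(np.uint8);k=max(cv2.findContours(m,0,1)[0],key=cv2.contourArea);e=cv2.fitEllipse(k)
    return np.r_[e[0][0]+x0,e[0][1]+y0,e[1]]
def white(c,box,thr):
    x0,y0,x1,y1=box; im=c["image"][y0:y1,x0:x1]
    m=(im.min(2)>thr).astype(np.uint8);k=max(cv2.findContours(m,0,1)[0],key=cv2.contourArea);e=cv2.fitEllipse(k)
    return np.r_[e[0][0]+x0,e[0][1]+y0,e[1]]
for n,f,A_,B_,th,z in[("stop",dark,(300,228,330,256),(265,273,292,300),60,.01),("bulb",dark,(296,140,332,178),(250,195,290,240),50,.085)]:
    p=f(a,A_,th);q=f(b,B_,th);print(n,p.round(1),q.round(1),tri(a,p[:2],b,q[:2]).round(4),w(a,*p[:2],z).round(4),w(b,*q[:2],z).round(4))
X=cloud(a);Y=cloud(b)
for n,x,y,z0,z1 in[("can",.570,.168,.045,.06),("can",.570,.168,.01,.06),("stop",.498,.255,.005,.03),("stoppin",.498,.255,.019,.03),("tube",.432,.172,.112,.13),("bot",.393,.254,.025,.1),("bulb",.393,.254,.075,.1),("bench",.45,.28,-.1,.1)]:
  for nm,C in(("w1",X),("w2",Y)):
    q=C.reshape(-1,3);r=.028
    k=(abs(q[:,0]-x)<r)&(abs(q[:,1]-y)<r)&(q[:,2]>z0)&(q[:,2]<z1);p=q[k]
    if len(p)<3: print(n,nm,len(p));continue
    c,R=cv2.minEnclosingCircle(p[:,:2].astype(np.float32))
    print(n,nm,len(p),"circ",np.round(c,4),round(R,4),"mean",p.mean(0).round(4),"zmax",p[:,2].max().round(4))
```

```text
[393.4 116.4  46.5  51.2] [346.8 171.5  44.3  45.7] tri [0.3526 0.3447 0.0056] tri top [ 0.3517  0.3501 -0.0216] w1@7 [0.3526 0.3445] w2@7 [0.3524 0.3446]
[392.2 178.5  43.2  46.1] [348.1 227.7  40.3  42.2] tri [0.4215 0.3484 0.005 ] tri top [0.4201 0.3457 0.0139] w1@7 [0.4212 0.3479] w2@7 [0.421  0.3482]
[391.6 230.2  39.4  42.7] [349.3 274.8  36.4  40. ] tri [0.4849 0.3519 0.006 ] tri top [0.4833 0.35   0.0115] w1@7 [0.4847 0.3517] w2@7 [0.4845 0.3518]
[392.2 279.9  35.6  40.2] [352.  320.1  33.2  37.9] tri [0.5531 0.3578 0.0049] tri top [0.551  0.356  0.0091] w1@7 [0.552  0.3572] w2@7 [0.5519 0.3576]
stop [314.7 241.5  15.   15.9] [276.8 285.   14.2  16. ] [0.5005 0.2564 0.0044] [0.4985 0.2563 0.01  ] [0.498  0.2573 0.01  ]
bulb [313.1 160.   18.3  19.6] [266.1 218.4  18.4  21.3] [0.3957 0.2554 0.0609] [0.3937 0.2557 0.085 ] [0.3896 0.2593 0.085 ]
can w1 224 circ [0.5724 0.1702] 0.0173 mean [0.5646 0.1718 0.0493] zmax 0.0522
can w2 88 circ [0.5656 0.1614] 0.0122 mean [0.5639 0.1609 0.0496] zmax 0.0515
can w1 565 circ [0.5724 0.1702] 0.0173 mean [0.5626 0.174  0.0364] zmax 0.0522
c
[... 358 characters left out ...]
032 mean [0.5004 0.2574 0.0228] zmax 0.0257
tube w1 1324 circ [0.4355 0.1734] 0.0188 mean [0.4348 0.1739 0.1167] zmax 0.1194
tube w2 1136 circ [0.4358 0.1735] 0.019 mean [0.4344 0.1745 0.1166] zmax 0.1186
bot w1 722 circ [0.3967 0.256 ] 0.016 mean [0.3948 0.2564 0.0589] zmax 0.0878
bot w2 732 circ [0.3966 0.2564] 0.0161 mean [0.3916 0.2592 0.0573] zmax 0.0878
bulb w1 210 circ [0.397  0.2561] 0.0075 mean [0.3956 0.2558 0.0829] zmax 0.0878
bulb w2 188 circ [0.3961 0.256 ] 0.0079 mean [0.3946 0.2567 0.0825] zmax 0.0878
bench w1 2031 circ [0.4502 0.2803] 0.0388 mean [ 0.4496  0.2802 -0.0005] zmax 0.0023
bench w2 1767 circ [0.4497 0.2801] 0.0385 mean [ 4.493e-01  2.800e-01 -4.000e-04] zmax 0.0024
```

Emit:
arm_command --increments '[{"slide":[55,-26,-20],"dr":[0,0,0],"grip":0.6},{"slide":[111.5,-53,-40],"dr":[0,0,0],"grip":0.5},{"slide":[111.5,-53,-100],"dr":[0,0,0],"grip":0.45},{"slide":[111.5,-53,-160],"dr":[0,0,0],"grip":0.45},{"slide":[111.5,-53,-200],"dr":[0,0,0],"grip":0.45},{"slide":[111.5,-53,-215],"dr":[0,0,0],"grip":0.45},{"slide":[111.5,-53,-215],"dr":[0,0,0],"grip":0.45},{"slide":[111.5,-53,-215],"dr":[0,0,0],"grip":0.45}]'

```text
t: 3.38
tcp_pos: [0.5023, 0.2572, 0.0495]
ee_rot: [-1.571, -0.002, -0.001]
force: [-0.5, 0.7, 0.3]
gripper_width: 0.449
```

```bash
cat > cap.py <<'E'
import sys
from h import *
from station import robot,optics
n=sys.argv[1];cam=sys.argv[2] if len(sys.argv)>2 else "wrist"
c=optics.capture(cam);cv2.imwrite(f"pics/{n}.png",c["image"]);np.savez(f"pics/{n}.npz",**c)
E
python3 cap.py w3
python3 - <<'E'
from h import *
from station import robot
r=robot.sense();p0=r["tcp_pos"];print(p0)
X=cloud(load("w3")).reshape(-1,3)
k=X[(abs(X[:,0]-p0[0])<.02)&(abs(X[:,1]-p0[1])<.06)&(X[:,2]<.08)&(X[:,2]>.006)]
for s in(-1,1):
    q=k[(k[:,1]-p0[1])*s>.013];print(s,len(q),"zmin",np.percentile(q[:,2],[0,2,5]).round(4),"y",q[:,1].min().round(4),q[:,1].max().round(4),"x",q[:,0].min().round(4),q[:,0].max().round(4))
E
```

```text
[0.50226829 0.25730071 0.04950605]
-1 856 zmin [0.0583 0.0601 0.0623] y 0.2251 0.239 x 0.4909 0.5141
1 857 zmin [0.0582 0.0601 0.062 ] y 0.277 0.2909 x 0.4907 0.5142
```

View pics/w3.png

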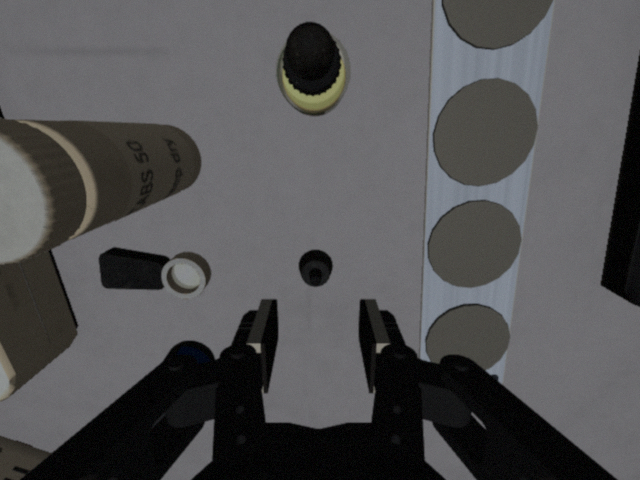

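Run:
```python
from h import *
c=load("w3")
for z in(.0,.01,.02,.03,.04,.05,.06): print(z,pr(c,(.5023,.2573,z)).round(0),pr(c,(.4913,.239,z)).round(0))
X=cloud(c)
for u,v in[(268,303),(262,350),(274,320),(255,330),(240,330),(262,320),(265,310),(375,310)]: print(u,v,X[v,u].round(4))
print(pr(c,(.5006,.257,.0125)))
```

```text
0.0 [317. 268.] [288. 251.]
0.01 [317. 274.] [286. 257.]
0.02 [317. 281.] [285. 263.]
0.03 [317. 289.] [283. 270.]
0.04 [317. 297.] [281. 278.]
0.05 [317. 306.] [279. 286.]
0.06 [317. 317.] [277. 296.]
268 303 [0.4919 0.2357 0.0657]
262 350 [0.4943 0.2376 0.0961]
274 320 [0.4966 0.2389 0.0721]
255 330 [0.4914 0.2338 0.0877]
240 330 [0.4958 0.2263 0.081 ]
262 320 [0.4915 0.2353 0.0805]
265 310 [0.4917 0.2353 0.0721]
375 310 [0.4921 0.2821 0.0713]
[316.59794768 273.02032201]
```

The wrist depth puts the fingertips at z≈0.058, although the TCP reads 0.0495 and the text says the tips are 25 mm ahead of it. I'll check with the side camera before going lower.

```bash
python3 cap.py s3 side; python3 cap.py t3 top
python3 - <<'E'
from h import *
c=load("s3")
for z in(.01,.0245,.035,.05,.06): print(z,pr(c,(.5023,.277,z)).round(1),pr(c,(.5023,.239,z)).round(1))
u,v=pr(c,(.5023,.257,.04)).astype(int);print(u,v)
im=cv2.resize(c["image"][v-70:v+50,u-80:u+80],None,fx=4.5,fy=4.5,interpolation=cv2.INTER_CUBIC);print(u-80,v-70)
cv2.imwrite("pics/s3c.png",im)
for n in("s3","t3"):
    X=cloud(load(n)).reshape(-1,3);k=X[(abs(X[:,0]-.5023)<.025)&(abs(X[:,1]-.2573)<.05)&(X[:,2]>.027)&(X[:,2]<.2)];print(n,len(k),np.percentile(k[:,2],[0,1,5,20]) if len(k) else 0)
E
```

```text
0.01 [221.3 272.8] [239.2 266.9]
0.0245 [220.4 266.5] [238.4 260.7]
0.035 [219.8 262. ] [237.9 256.2]
0.05 [218.8 255.4] [237.1 249.7]
0.06 [218.2 250.9] [236.6 245.2]
229 256
149 186
s3 1958 [0.05826296 0.06364771 0.07362999 0.10586362]
t3 247 [0.05795795 0.06840779 0.08205865 0.11171426]
```

View pics/s3c.png

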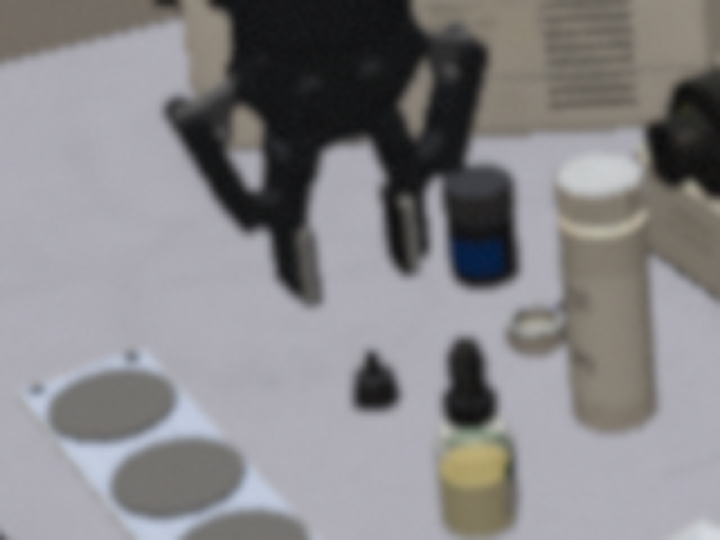

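Side and top agree: the tips stand about 8.5 mm above the reported TCP, so the text's offset doesn't match and I'll steer by measured tips. I'll go lower around the stopper, narrow the jaws and re-measure.

Emit:
arm_command --increments '[{"slide":[-1.5,-0.5,-15],"dr":[0,0,0],"grip":0.42},{"slide":[-1.5,-0.5,-30],"dr":[0,0,0],"grip":0.38},{"slide":[-1.5,-0.5,-42],"dr":[0,0,0],"grip":0.35},{"slide":[-1.5,-0.5,-44],"dr":[0,0,0],"grip":0.35},{"slide":[-1.5,-0.5,-44],"dr":[0,0,0],"grip":0.35}]'

```text
t: 4.15
tcp_pos: [0.5004, 0.2567, 0.0049]
ee_rot: [-1.571, -0.002, -0.0]
force: [-1.0, 1.2, 0.2]
gripper_width: 0.349
```

```bash
cat > tip.py <<'E'
import sys
from h import *
from station import robot
r=robot.sense();p0=r["tcp_pos"];print(p0.round(4),r["gripper_width"].round(3),r["force"].round(1))
X=cloud(load(sys.argv[1])).reshape(-1,3);lo=float(sys.argv[2])
k=X[(abs(X[:,0]-p0[0])<.02)&(abs(X[:,1]-p0[1])<.06)&(X[:,2]<.3)&(X[:,2]>.004)]
for s in(-1,1):
    q=k[(k[:,1]-p0[1])*s>lo];print(s,len(q),"zmin",np.percentile(q[:,2],[0,1,2,5]).round(4),"y",q[:,1].min().round(4),q[:,1].max().round(4),"x",q[:,0].min().round(4),q[:,0].max().round(4))
E
python3 cap.py w4; python3 tip.py w4 .0115
```

```text
Traceback (most recent call last):
  File "tip.py", line 4, in <module>
    r=robot.sense();p0=r["tcp_pos"];print(p0.round(4),r["gripper_width"].round(3),r["force"].round(1))
                                                      ^^^^^^^^^^^^^^^^^^^^^^^^
AttributeError: 'float' object has no attribute 'round'
```

View pics/w4.png

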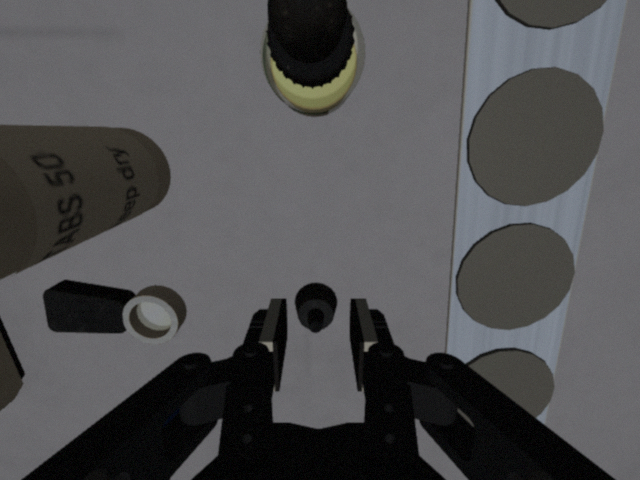

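```bash
sed -i 's/r\["gripper_width"\].round(3)/r["gripper_width"]/' tip.py; python3 tip.py w4 .0115
```

```text
[0.5006 0.2568 0.0053] 0.3481896695880061 [-0.9 -0.6  0.7]
-1 21279 zmin [0.0129 0.0224 0.0276 0.0396] y 0.1968 0.2453 x 0.4806 0.5138
1 21465 zmin [0.0114 0.0226 0.0274 0.0398] y 0.2683 0.3168 x 0.4806 0.514
```

Emit:
arm_command --increments '[{"slide":[0,0.2,-4],"dr":[0,0,0],"grip":0.33},{"slide":[0,0.2,-7],"dr":[0,0,0],"grip":0.3},{"slide":[0,0.2,-7],"dr":[0,0,0],"grip":0.2},{"slide":[0,0.2,-7],"dr":[0,0,0],"grip":0.1},{"slide":[0,0.2,-7],"dr":[0,0,0],"grip":0.1},{"slide":[0,0.2,-7],"dr":[0,0,0],"grip":0.1}]'

```text
t: 4.95
tcp_pos: [0.5006, 0.257, -0.0017]
ee_rot: [-1.571, -0.002, -0.001]
force: [1.0, -0.6, -0.1]
gripper_width: 0.175
```

```bash
python3 cap.py w5; python3 cap.py s5 side; python3 tip.py w5 .008
python3 - <<'E'
from h import *
a=load("w5")["image"];s=load("s5")
u,v=pr(s,(.5,.257,.03)).astype(int)
A=cv2.resize(a[260:400,230:400],None,fx=2.8,fy=2.8,interpolation=2);B=cv2.resize(s["image"][v-40:v+40,u-50:u+50],(476,392),interpolation=2)
A=cv2.resize(A,(476,392));cv2.imwrite("pics/c5.png",cv2.convertScaleAbs(np.vstack([np.hstack([A,B])[:, :]])[:, :800],alpha=1.6))
E
```

```text
[ 0.5006  0.257  -0.0017] 0.17721339797885294 [ 0.3  0.7 -0.2]
-1 22149 zmin [0.0086 0.0189 0.0258 0.0433] y 0.197 0.249 x 0.4806 0.5138
1 23237 zmin [0.0046 0.0171 0.0227 0.0367] y 0.265 0.317 x 0.4806 0.5141
```

View pics/c5.png

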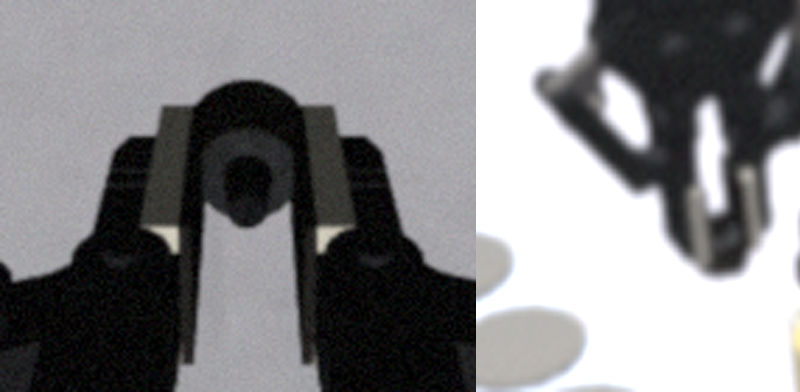

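The stopper is gripped by its body, centred between the pads. Next: lift it and carry it round to the nearest pad.

Emit:
arm_command --increments '[{"slide":[0,0,20],"dr":[0,0,0],"grip":0.1},{"slide":[0,10,60],"dr":[0,0,0],"grip":0.1},{"slide":[0,50,60],"dr":[0,0,0],"grip":0.1},{"slide":[-20,87.5,60],"dr":[0,0,0],"grip":0.1},{"slide":[-65,87.5,60],"dr":[0,0,0],"grip":0.1},{"slide":[-110,87.5,60],"dr":[0,0,0],"grip":0.1},{"slide":[-148,87.5,55],"dr":[0,0,0],"grip":0.1},{"slide":[-148,87.5,40],"dr":[0,0,0],"grip":0.1},{"slide":[-148,87.5,25],"dr":[0,0,0],"grip":0.1},{"slide":[-148,87.5,25],"dr":[0,0,0],"grip":0.1},{"slide":[-148,87.5,25],"dr":[0,0,0],"grip":0.1}]'

```text
t: 6.42
tcp_pos: [0.3529, 0.3446, 0.0238]
ee_rot: [-1.571, -0.002, -0.001]
force: [0.4, 1.7, -1.3]
gripper_width: 0.171
```

```bash
python3 cap.py w6; python3 cap.py s6 side;python3 cap.py t6 top
python3 - <<'E'
from h import *
a=load("w6")["image"]
cv2.imwrite("pics/c6.png",cv2.convertScaleAbs(a,alpha=1.6))
from station import robot
print(robot.sense()["tcp_pos"],robot.sense()["gripper_width"])
for n in("w6","s6","t6"):
    c=load(n);print(n,pr(c,(.3525,.3446,.007)))
    X=cloud(c).reshape(-1,3);p=robot.sense()["tcp_pos"]
    k=X[(np.hypot(X[:,0]-p[0],X[:,1]-p[1])<.0115)&(X[:,2]>.012)&(X[:,2]<.055)];print(len(k),k.min(0) if len(k) else 0,k.max(0) if len(k) else 0)
s=load("s6");u,v=pr(s,(.3525,.3446,.03)).astype(int)
cv2.imwrite("pics/c6s.png",cv2.convertScaleAbs(cv2.resize(s["image"][v-60:v+50,u-70:u+70],None,fx=4,fy=4,interpolation=2),alpha=1.4))
E
```

```text
[0.35300406 0.34464615 0.02381266] 0.17175514898864389
w6 [316.8375891 290.1323493]
1673 [0.34191189 0.33695647 0.02454609] [0.36238372 0.35389638 0.0547031 ]
s6 [218.31047725 327.45658376]
115 [0.34158556 0.33606488 0.02495325] [0.36174371 0.35382542 0.0548226 ]
t6 [195.26318713 285.36635219]
0 0 0
```

View pics/c6.png

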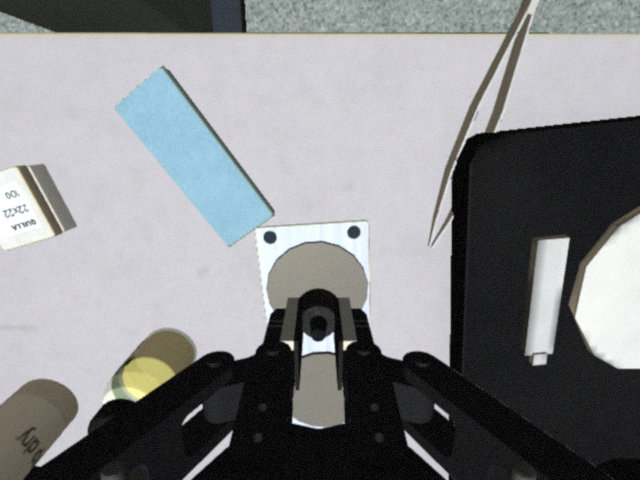

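View pics/c6s.png

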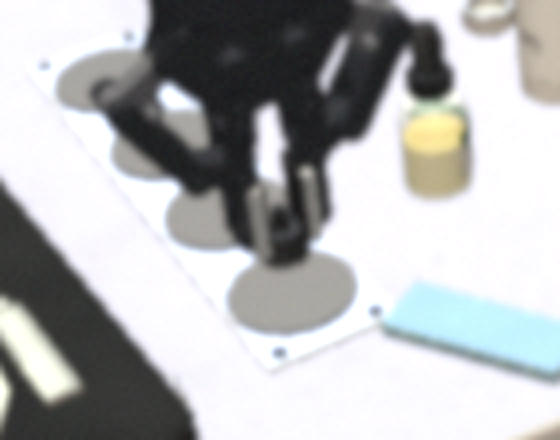

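Emit:
arm_command --increments '[{"slide":[-0.3,0,-8],"dr":[0,0,0],"grip":0.1},{"slide":[-0.3,0,-15],"dr":[0,0,0],"grip":0.1},{"slide":[-0.3,0,-18],"dr":[0,0,0],"grip":0.1},{"slide":[-0.3,0,-18],"dr":[0,0,0],"grip":0.1},{"slide":[-0.3,0,-18],"dr":[0,0,0],"grip":0.1}]'

```text
t: 7.2
tcp_pos: [0.3528, 0.3447, 0.0059]
ee_rot: [-1.57, -0.003, -0.001]
force: [0.2, 0.6, 0.6]
gripper_width: 0.174
```

Emit:
arm_command --increments '[{"slide":[0,0,0],"dr":[0,0,0],"grip":0.3},{"slide":[0,0,0.5],"dr":[0,0,0],"grip":0.4},{"slide":[0,0,5],"dr":[0,0,0],"grip":0.4},{"slide":[0,0,40],"dr":[0,0,0],"grip":0.4},{"slide":[0,0,100],"dr":[0,0,0],"grip":0.4},{"slide":[20,0,155],"dr":[0,0,0],"grip":0.5},{"slide":[70,-30,155],"dr":[0,0,0],"grip":0.6},{"slide":[115,-60,155],"dr":[0,0,0],"grip":0.6},{"slide":[160,-100,155],"dr":[0,0,0],"grip":0.6},{"slide":[200,-140,155],"dr":[0,0,0],"grip":0.6},{"slide":[219.5,-174.5,145],"dr":[0,0,0],"grip":0.6},{"slide":[219.5,-174.5,120],"dr":[0,0,0],"grip":0.6}]'

```text
t: 8.7
tcp_pos: [0.5744, 0.1677, 0.1263]
ee_rot: [-1.57, -0.002, -0.006]
force: [-0.4, 0.5, -0.3]
gripper_width: 0.597
```

```bash
python3 cap.py s7 side;python3 cap.py w7
python3 - <<'E'
from h import *
from station import robot
print(robot.sense()["tcp_pos"],robot.sense()["gripper_width"])
for n in("s7","w7"):
    X=cloud(load(n)).reshape(-1,3)
    for nm,x,y,z0,z1 in[("stop",.3525,.3446,.012,.04),("can",.572,.17,.046,.06)]:
        k=X[(np.hypot(X[:,0]-x,X[:,1]-y)<.03)&(X[:,2]>z0)&(X[:,2]<z1)]
        if len(k)>3: print(n,nm,len(k),cv2.minEnclosingCircle(k[:,:2].astype(np.float32)),k[:,2].max())
cv2.imwrite("pics/c7.png",cv2.convertScaleAbs(load("w7")["image"],alpha=1.6))
E
```

```text
[0.57123708 0.16913924 0.12366567] 0.6003465355724387
s7 stop 112 ((0.34923145174980164, 0.3450867831707001), 0.01047796942293644) 0.0323661517862456
s7 can 117 ((0.5690040588378906, 0.16988123953342438), 0.018127884715795517) 0.052011375040696195
w7 can 1717 ((0.5723363757133484, 0.1692543476819992), 0.017164701595902443) 0.05186110138643326
```

View pics/c7.png

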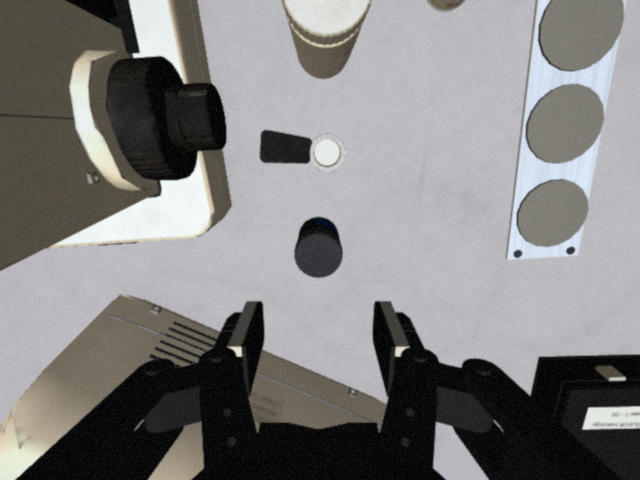

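The stopper is upright on the nearest pad. The canister shows at w7 (319,255); I'll check the box behind it for clearance.

Run:
```python
from h import *
for n in("w7","t6","top0"):
    X=cloud(load(n)).reshape(-1,3)
    k=X[(X[:,1]>.11)&(X[:,1]<.23)&(X[:,0]>.595)&(X[:,0]<.7)&(X[:,2]>.02)&(X[:,2]<.17)]
    for y in np.arange(.11,.23,.02):
        q=k[abs(k[:,1]-y-.01)<.01]; print(n,round(y,2),len(q),q[:,0].min().round(3) if len(q) else 0,q[:,2].max().round(3) if len(q) else 0)
```

```text
w7 0.11 1036 0.673 0.091
w7 0.13 1629 0.678 0.085
w7 0.15 974 0.689 0.075
w7 0.17 8 0.699 0.027
w7 0.19 0 0 0
w7 0.21 0 0 0
t6 0.11 105 0.669 0.079
t6 0.13 49 0.679 0.053
t6 0.15 6 0.69 0.03
t6 0.17 0 0 0
t6 0.19 0 0 0
t6 0.21 0 0 0
top0 0.11 105 0.669 0.081
top0 0.13 51 0.679 0.053
top0 0.15 6 0.689 0.034
top0 0.17 0 0 0
top0 0.19 0 0 0
top0 0.21 0 0 0
```

Emit:
arm_command --increments '[{"slide":[1,0.2,-45],"dr":[0,0,0],"grip":0.6},{"slide":[1,0.2,-90],"dr":[0,0,0],"grip":0.6},{"slide":[1,0.2,-115],"dr":[0,0,0],"grip":0.6},{"slide":[1,0.2,-116],"dr":[0,0,0],"grip":0.6},{"slide":[1,0.2,-116],"dr":[0,0,0],"grip":0.5},{"slide":[1,0.2,-116],"dr":[0,0,0],"grip":0.3},{"slide":[1,0.2,-116],"dr":[0,0,0],"grip":0.2},{"slide":[1,0.2,-116],"dr":[0,0,0],"grip":0.2},{"slide":[1,0.2,-116],"dr":[0,0,0],"grip":0.2}]'

```text
t: 9.93
tcp_pos: [0.5733, 0.1697, 0.0096]
ee_rot: [-1.57, -0.001, -0.002]
force: [0.4, 0.4, 6.6]
gripper_width: 0.384
```

```bash
python3 cap.py w8;python3 - <<'E'
from h import *
cv2.imwrite("pics/c8.png",cv2.convertScaleAbs(cv2.resize(load("w8")["image"][230:430,200:440],None,fx=2.5,fy=2.5),alpha=1.8))
E
```

```text
(no output)
```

View pics/c8.png

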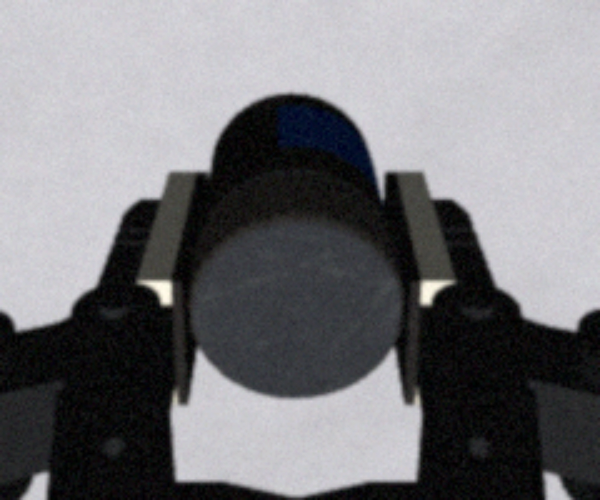

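Emit:
arm_command --increments '[{"slide":[0,0,20],"dr":[0,0,0],"grip":0.2},{"slide":[0,10,60],"dr":[0,0,0],"grip":0.2},{"slide":[0,60,60],"dr":[0,0,0],"grip":0.2},{"slide":[0,115,60],"dr":[0,0,0],"grip":0.2},{"slide":[-20,160,60],"dr":[0,0,0],"grip":0.2},{"slide":[-60,178.5,60],"dr":[0,0,0],"grip":0.2},{"slide":[-105,178.5,60],"dr":[0,0,0],"grip":0.2},{"slide":[-140,178.5,55],"dr":[0,0,0],"grip":0.2},{"slide":[-151,178.5,40],"dr":[0,0,0],"grip":0.2},{"slide":[-151,178.5,22],"dr":[0,0,0],"grip":0.2},{"slide":[-151,178.5,20],"dr":[0,0,0],"grip":0.2},{"slide":[-151,178.5,20],"dr":[0,0,0],"grip":0.2}]'

```text
t: 11.48
tcp_pos: [0.4228, 0.3484, 0.0303]
ee_rot: [-1.57, -0.001, -0.002]
force: [-0.0, 0.4, -1.0]
gripper_width: 0.384
```

```bash
cat > held.py <<'E'
import sys
from h import *
from station import robot
n=sys.argv[1];z0,z1=map(float,sys.argv[2:4])
p=robot.sense()["tcp_pos"];print(p.round(4))
for m in("w","s"):
    X=cloud(load(m+n)).reshape(-1,3);r=float(sys.argv[4])
    k=X[(np.hypot(X[:,0]-p[0],X[:,1]-p[1])<r+.004)&(X[:,2]>z0)&(X[:,2]<z1)]
    if len(k)>5: print(m,len(k),np.round(cv2.minEnclosingCircle(k[:,:2].astype(np.float32))[0],4),k.min(0).round(4),k.max(0).round(4))
cv2.imwrite(f"pics/c{n}.png",cv2.convertScaleAbs(load("w"+n)["image"],alpha=1.6))
E
python3 cap.py w9;python3 cap.py s9 side;python3 held.py 9 .015 .09 .017
```

```text
[0.4229 0.3484 0.0304]
w 9886 [0.4228 0.3485] [0.4045 0.3293 0.0193] [0.4385 0.3684 0.0899]
s 616 [0.4211 0.348 ] [0.402  0.3294 0.0182] [0.4359 0.3666 0.0883]
```

View pics/c9.png

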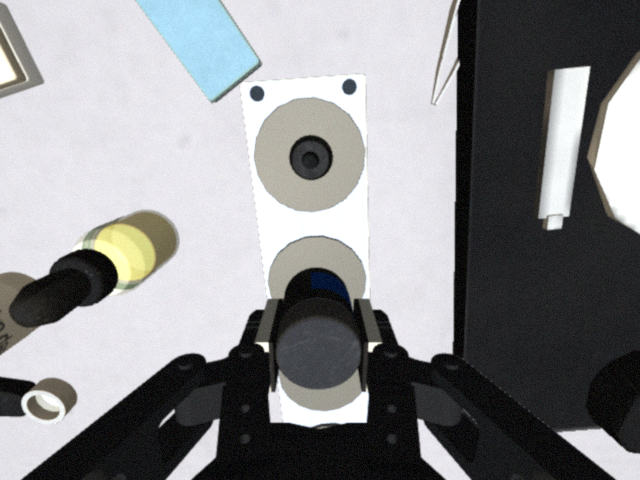

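Emit:
arm_command --increments '[{"slide":[-0.4,-0.2,-7],"dr":[0,0,0],"grip":0.2},{"slide":[-0.4,-0.2,-12],"dr":[0,0,0],"grip":0.2},{"slide":[-0.4,-0.2,-13.5],"dr":[0,0,0],"grip":0.2},{"slide":[-0.4,-0.2,-13.5],"dr":[0,0,0],"grip":0.2},{"slide":[-0.4,-0.2,-13.5],"dr":[0,0,0],"grip":0.2}]'

```text
t: 12.2
tcp_pos: [0.4226, 0.3482, 0.0169]
ee_rot: [-1.569, -0.001, -0.003]
force: [-0.4, 0.8, -0.1]
gripper_width: 0.385
```

Emit:
arm_command --increments '[{"slide":[0,0,0],"dr":[0,0,0],"grip":0.5},{"slide":[0,0,0],"dr":[0,0,0],"grip":0.55},{"slide":[0,0,2],"dr":[0,0,0],"grip":0.55},{"slide":[0,0,30],"dr":[0,0,0],"grip":0.55},{"slide":[0,0,80],"dr":[0,0,0],"grip":0.55},{"slide":[0,0,125],"dr":[0,0,0],"grip":0.55},{"slide":[-10,-30,135],"dr":[0,0,0],"grip":0.55},{"slide":[-20,-70,135],"dr":[0,0,0],"grip":0.55},{"slide":[-26,-92,135],"dr":[0,0,0],"grip":0.6},{"slide":[-26,-92,120],"dr":[0,0,0],"grip":0.6},{"slide":[-26,-92,120],"dr":[0,0,0],"grip":0.6},{"slide":[-26,-92,120],"dr":[0,0,0],"grip":0.6}]'

```text
t: 13.7
tcp_pos: [0.3967, 0.2565, 0.1373]
ee_rot: [-1.569, -0.002, -0.003]
force: [1.1, 0.8, -0.1]
gripper_width: 0.605
```

```bash
python3 cap.py w10;python3 cap.py s10 side;python3 - <<'E'
from h import *
from station import robot
p=robot.sense()["tcp_pos"];print(p.round(4))
c=load("s3")
for x in(.464,.5):
  for z in(.1,.12,.13,.14,.15): print(x,z,pr(c,(x,.257,z)).round(1))
for n,x0,y0 in(("s3",.5023,.2573),("s10",p[0],p[1])):
    C=cloud(load(n));k=C.reshape(-1,3);k=k[(abs(k[:,1]-y0)<.009)&(abs(k[:,0]-x0)<.06)&(k[:,2]>.1)&(k[:,2]<.4)]
    print(n,"palm zmin",np.percentile(k[:,2],[0,1,3,10]).round(4),k[k[:,2].argmin()].round(3))
for n in("w10","s10"):
    X=cloud(load(n)).reshape(-1,3)
    for nm,x,y,z0,z1 in[("can",.4212,.348,.05,.07),("bulb",.3965,.256,.07,.1),("glass",.3965,.256,.02,.05)]:
        k=X[(np.hypot(X[:,0]-x,X[:,1]-y)<.03)&(X[:,2]>z0)&(X[:,2]<z1)]
        if len(k)>3: print(n,nm,len(k),np.round(cv2.minEnclosingCircle(k[:,:2].astype(np.float32))[0],4),k[:,2].max())
cv2.imwrite("pics/c10.png",cv2.convertScaleAbs(load("w10")["image"],alpha=1.6))
E
```

```text
[0.3968 0.2566 0.1373]
0.464 0.1 [233.8 238.3]
0.464 0.12 [232.6 228.8]
0.464 0.13 [232.  223.9]
0.464 0.14 [231.4 219.1]
0.464 0.15 [230.8 214.1]
0.5 0.1 [226.1 230.3]
0.5 0.12 [224.9 220.9]
0.5 0.13 [224.3 216.2]
0.5 0.14 [223.7 211.4]
0.5 0.15 [223.  206.6]
s3 palm zmin [0.1311 0.1342 0.141  0.163 ] [0.49  0.252 0.131]
s10 palm zmin [0.2185 0.2215 0.2255 0.2414] [0.386 0.249 0.218]
w10 can 1605 [0.4217 0.3477] 0.059269293729717606
w10 bulb 468 [0.3954 0.2554] 0.08749382565292299
w10 glass 809 [0.3956 0.256 ] 0.049996712392081276
s10 can 228 [0.4187 0.3473] 0.05982897185125618
s10 bulb 79 [0.3916 0.2559] 0.0873671149360954
s10 glass 285 [0.3912 0.2566] 0.04994124482731893
```

View pics/c10.png

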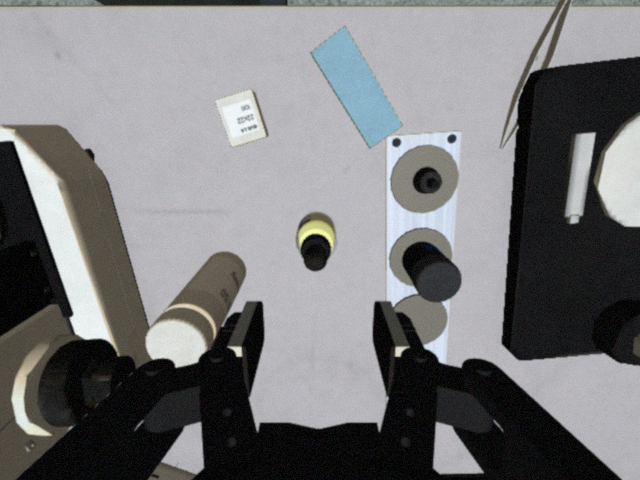

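View pics/s10.png

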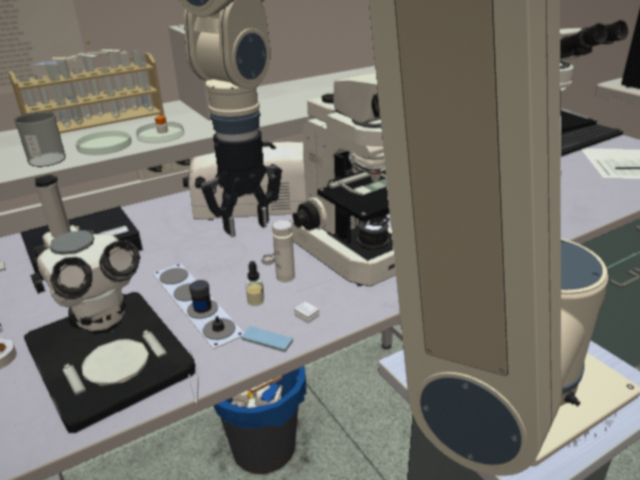

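The canister stands centred on pad 2 and the stopper on pad 1. The palm sits 81 mm above the TCP, so a bottle grasp at TCP z 0.018 keeps it clear of the bulb.

Emit:
arm_command --increments '[{"slide":[-0.7,-0.5,-45],"dr":[0,0,0],"grip":0.6},{"slide":[-0.7,-0.5,-90],"dr":[0,0,0],"grip":0.6},{"slide":[-0.7,-0.5,-115],"dr":[0,0,0],"grip":0.6},{"slide":[-0.7,-0.5,-119],"dr":[0,0,0],"grip":0.6},{"slide":[-0.7,-0.5,-119],"dr":[0,0,0],"grip":0.5},{"slide":[-0.7,-0.5,-119],"dr":[0,0,0],"grip":0.3},{"slide":[-0.7,-0.5,-119],"dr":[0,0,0],"grip":0.2},{"slide":[-0.7,-0.5,-119],"dr":[0,0,0],"grip":0.2},{"slide":[-0.7,-0.5,-119],"dr":[0,0,0],"grip":0.2}]'

```text
t: 14.92
tcp_pos: [0.397, 0.2565, 0.0197]
ee_rot: [-1.568, -0.004, -0.005]
force: [-0.7, 0.0, 6.1]
gripper_width: 0.34
```

```bash
python3 cap.py w11;python3 - <<'E'
from h import *
cv2.imwrite("pics/c11.png",cv2.convertScaleAbs(cv2.resize(load("w11")["image"][230:430,200:440],None,fx=2.5,fy=2.5),alpha=1.8))
E
```

```text
(no output)
```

View pics/c11.png

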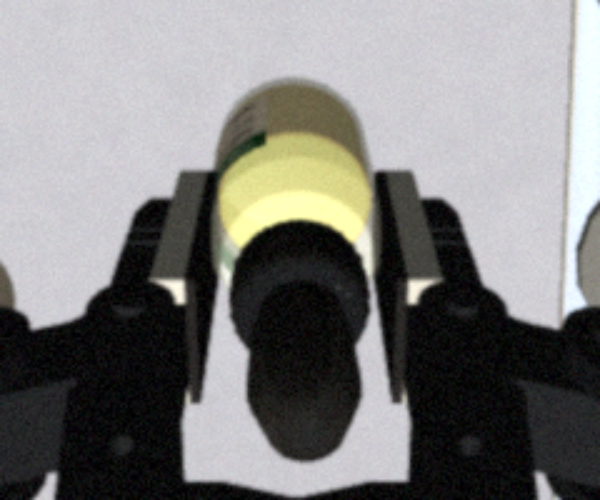

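Emit:
arm_command --increments '[{"slide":[0,0,20],"dr":[0,0,0],"grip":0.2},{"slide":[0,0,65],"dr":[0,0,0],"grip":0.2},{"slide":[0,10,100],"dr":[0,0,0],"grip":0.2},{"slide":[25,40,100],"dr":[0,0,0],"grip":0.2},{"slide":[60,75,100],"dr":[0,0,0],"grip":0.2},{"slide":[88.5,95.5,95],"dr":[0,0,0],"grip":0.2},{"slide":[88.5,95.5,65],"dr":[0,0,0],"grip":0.2},{"slide":[88.5,95.5,35],"dr":[0,0,0],"grip":0.2},{"slide":[88.5,95.5,20],"dr":[0,0,0],"grip":0.2},{"slide":[88.5,95.5,18],"dr":[0,0,0],"grip":0.2},{"slide":[88.5,95.5,18],"dr":[0,0,0],"grip":0.2}]'

```text
t: 16.35
tcp_pos: [0.4861, 0.3522, 0.0389]
ee_rot: [-1.567, -0.005, -0.006]
force: [0.5, -0.9, -0.4]
gripper_width: 0.34
```

```bash
python3 cap.py w12;python3 cap.py s12 side;python3 held.py 12 .013 .05 .016
```

```text
[0.4861 0.3523 0.039 ]
w 1290 [0.4799 0.3521] [0.4685 0.3366 0.019 ] [0.4825 0.3677 0.0499]
s 173 [0.4796 0.3529] [0.4662 0.337  0.0183] [0.4853 0.3687 0.0498]
```

View pics/c12.png

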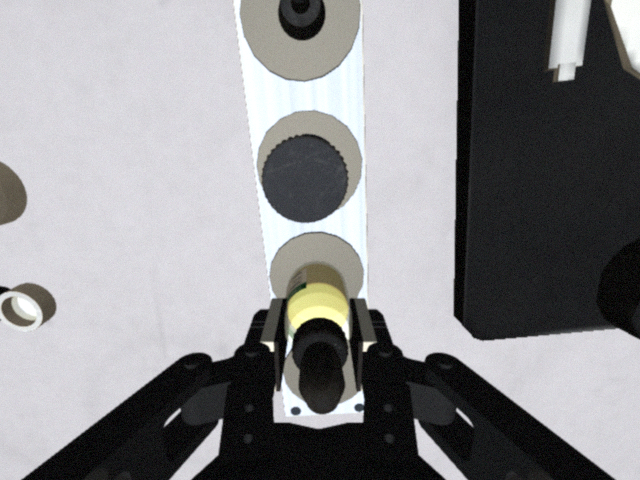

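Emit:
arm_command --increments '[{"slide":[0,-0.4,-6],"dr":[0,0,0],"grip":0.2},{"slide":[0,-0.4,-11],"dr":[0,0,0],"grip":0.2},{"slide":[0,-0.4,-12],"dr":[0,0,0],"grip":0.2},{"slide":[0,-0.4,-12],"dr":[0,0,0],"grip":0.2},{"slide":[0,-0.4,-12],"dr":[0,0,0],"grip":0.2}]'

```text
t: 17.08
tcp_pos: [0.4861, 0.3519, 0.0269]
ee_rot: [-1.567, -0.005, -0.006]
force: [1.4, 0.1, 0.0]
gripper_width: 0.338
```

Emit:
arm_command --increments '[{"slide":[0,0,0],"dr":[0,0,0],"grip":0.45},{"slide":[0,0,0],"dr":[0,0,0],"grip":0.5},{"slide":[0,0,3],"dr":[0,0,0],"grip":0.5},{"slide":[0,0,40],"dr":[0,0,0],"grip":0.5},{"slide":[0,0,95],"dr":[0,0,0],"grip":0.5},{"slide":[0,0,135],"dr":[0,0,0],"grip":0.55},{"slide":[-15,-50,140],"dr":[0,0,0],"grip":0.6},{"slide":[-30,-100,140],"dr":[0,0,0],"grip":0.6},{"slide":[-40,-140,140],"dr":[0,0,0],"grip":0.6},{"slide":[-51,-178.5,140],"dr":[0,0,0],"grip":0.6},{"slide":[-51,-178.5,140],"dr":[0,0,0],"grip":0.6},{"slide":[-51,-178.5,140],"dr":[0,0,0],"grip":0.6}]'

```text
t: 18.58
tcp_pos: [0.4355, 0.1736, 0.1673]
ee_rot: [-1.567, -0.006, -0.007]
force: [0.1, 0.3, -0.5]
gripper_width: 0.601
```

```bash
python3 cap.py w13;python3 cap.py s13 side;python3 - <<'E'
from h import *
from station import robot
p=robot.sense()["tcp_pos"];print(p.round(4))
for n in("w13","s13"):
    X=cloud(load(n)).reshape(-1,3)
    for nm,x,y,z0,z1 in[("can",.4212,.348,.05,.07),("bulb",.4846,.352,.07,.1),("glass",.4846,.352,.02,.06),("tube",.4356,.1735,.111,.13),("tubelow",.4356,.1735,.01,.09)]:
        k=X[(np.hypot(X[:,0]-x,X[:,1]-y)<.03)&(X[:,2]>z0)&(X[:,2]<z1)]
        if len(k)>3: print(n,nm,len(k),np.round(cv2.minEnclosingCircle(k[:,:2].astype(np.float32))[0],4),k.min(0).round(4),k.max(0).round(4))
cv2.imwrite("pics/c13.png",cv2.convertScaleAbs(load("w13")["image"],alpha=1.6))
E
```

```text
[0.4354 0.1741 0.167 ]
w13 can 1540 [0.4216 0.3472] [0.4051 0.3299 0.0501] [0.4386 0.3647 0.059 ]
w13 bulb 579 [0.484  0.3495] [0.476  0.3407 0.07  ] [0.4919 0.3583 0.0948]
w13 glass 1271 [0.4852 0.3508] [0.4694 0.335  0.02  ] [0.4997 0.3643 0.06  ]
w13 tube 2453 [0.4351 0.173 ] [0.4167 0.1545 0.111 ] [0.4537 0.1913 0.1188]
w13 tubelow 978 [0.4322 0.1736] [0.4163 0.1554 0.01  ] [0.4342 0.1917 0.09  ]
s13 can 226 [0.4189 0.3479] [0.4007 0.3309 0.0503] [0.4371 0.3644 0.0598]
s13 bulb 103 [0.4804 0.3522] [0.472  0.3437 0.0702] [0.4869 0.3588 0.0944]
s13 glass 305 [0.4785 0.3519] [0.4654 0.3354 0.0201] [0.4885 0.3679 0.0594]
s13 tube 192 [0.432  0.1729] [0.4138 0.1558 0.111 ] [0.4503 0.191  0.12  ]
s13 tubelow 695 [0.4302 0.1743] [0.411  0.1555 0.0101] [0.442  0.1927 0.0899]
```

View pics/c13.png

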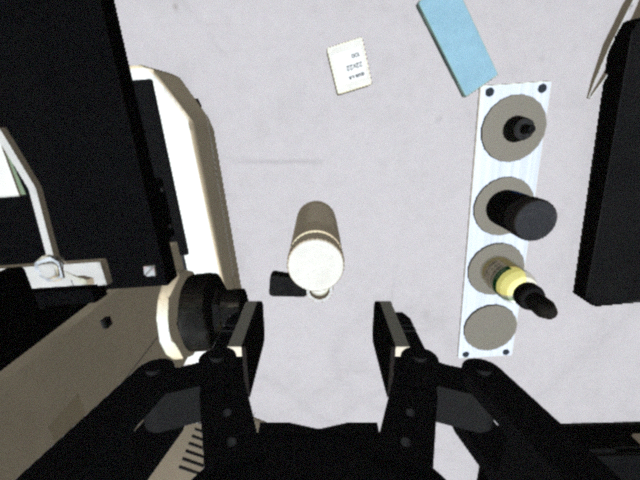

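View pics/s13.png

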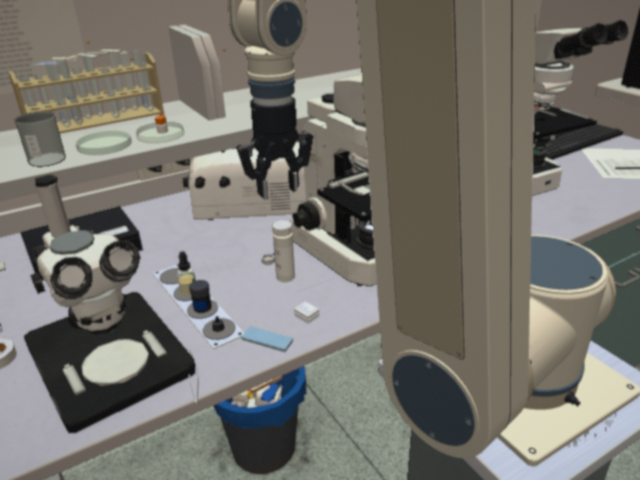

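Run:
```python
from h import *
p=np.array([.4354,.1741,.167])
X=cloud(load("w13")).reshape(-1,3)
k=X[(abs(X[:,0]-p[0])<.05)&(abs(X[:,1]-p[1])<.12)&(X[:,2]>.17)]
for z in np.arange(.17,.28,.015):
    q=k[abs(k[:,2]-z-.0075)<.0075]
    if len(q): print("grip dz",round(z-p[2],3),(q[:,1].min()-p[1]).round(3),(q[:,1].max()-p[1]).round(3),"x",(q[:,0].min()-p[0]).round(3),(q[:,0].max()-p[0]).round(3))
for n in("w13","w7","w3"):
    X=cloud(load(n)).reshape(-1,3)
    k=X[(X[:,1]>.08)&(X[:,1]<.135)&(X[:,0]>.36)&(X[:,0]<.53)&(X[:,2]>.02)&(X[:,2]<.16)]
    for x in np.arange(.36,.53,.02):
        q=k[abs(k[:,0]-x-.01)<.01]
        if len(q): print(n,"scope x",round(x,2),"ymax",q[:,1].max().round(3),"z",q[:,2].min().round(3),q[:,2].max().round(3))
```

```text
grip dz 0.003 -0.12 0.036 x -0.05 0.048
grip dz 0.018 -0.12 0.04 x -0.033 0.044
grip dz 0.033 -0.12 0.039 x -0.033 0.039
grip dz 0.048 -0.116 0.058 x -0.015 0.039
grip dz 0.063 -0.111 0.061 x -0.019 0.034
grip dz 0.078 -0.065 0.065 x -0.019 0.013
grip dz 0.093 -0.066 0.066 x -0.022 -0.006
w13 scope x 0.36 ymax 0.09 z 0.02 0.058
w13 scope x 0.38 ymax 0.091 z 0.02 0.059
w13 scope x 0.4 ymax 0.093 z 0.02 0.059
w13 scope x 0.42 ymax 0.094 z 0.02 0.058
w13 scope x 0.44 ymax 0.097 z 0.02 0.105
w13 scope x 0.46 ymax 0.118 z 0.02 0.118
w13 scope x 0.48 ymax 0.118 z 0.02 0.118
w13 scope x 0.5 ymax 0.099 z 0.093 0.113
w7 scope x 0.4 ymax 0.093 z 0.02 0.048
w7 scope x 0.42 ymax 0.094 z 0.02 0.059
w7 scope x 0.44 ymax 0.097 z 0.02 0.103
w7 scope x 0.46 ymax 0.118 z 0.035 0.118
w7 scope x 0.48 ymax 0.119 z 0.071 0.118
w7 scope x 0.5 ymax 0.103 z 0.02 0.113
w7 scope x 0.52 ymax 0.101 z 0.02 0.058
w3 scope x 0.48 ymax 0.102 z 0.02 0.046
w3 scope x 0.5 ymax 0.103 z 0.02 0.055
w3 scope x 0.52 ymax 0.102 z 0.02 0.058
```

Done so far: stopper, canister and bottle stand upright on pads 1–3. For the tube, the gripper links pass close to the scope knob (y 0.118, z up to 0.118), so I'll grasp high, at TCP z 0.07.

Emit:
arm_command --increments '[{"slide":[0.3,-0.6,-40],"dr":[0,0,0],"grip":0.6},{"slide":[0.3,-0.6,-75],"dr":[0,0,0],"grip":0.6},{"slide":[0.3,-0.6,-95],"dr":[0,0,0],"grip":0.6},{"slide":[0.3,-0.6,-98],"dr":[0,0,0],"grip":0.6},{"slide":[0.3,-0.6,-98],"dr":[0,0,0],"grip":0.5},{"slide":[0.3,-0.6,-98],"dr":[0,0,0],"grip":0.3},{"slide":[0.3,-0.6,-98],"dr":[0,0,0],"grip":0.25},{"slide":[0.3,-0.6,-98],"dr":[0,0,0],"grip":0.25},{"slide":[0.3,-0.6,-98],"dr":[0,0,0],"grip":0.25}]'

```text
t: 19.8
tcp_pos: [0.4364, 0.1737, 0.0697]
ee_rot: [-1.566, -0.007, -0.007]
force: [0.2, -0.2, 5.8]
gripper_width: 0.425
```

```bash
python3 cap.py w14;python3 cap.py s14 side
python3 - <<'E'
from h import *
A=cv2.resize(load("w14")["image"][200:430,200:440],(400,383));s=load("s14");B=cv2.resize(s["image"][130:300,200:330],(293,383))
cv2.imwrite("pics/c14.png",cv2.convertScaleAbs(np.hstack([A,B]),alpha=1.6))
E
```

```text
(no output)
```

View pics/c14.png

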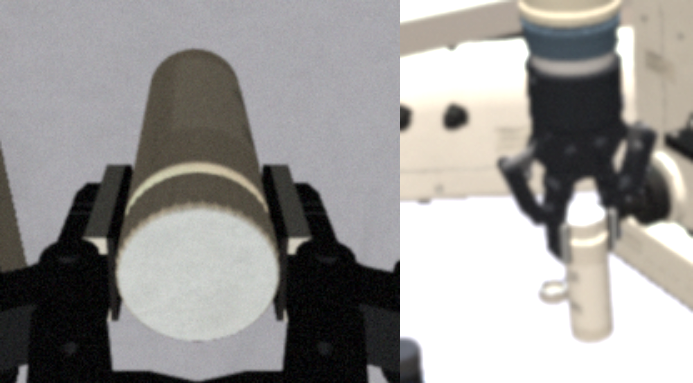

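Emit:
arm_command --increments '[{"slide":[0,0,20],"dr":[0,0,0],"grip":0.25},{"slide":[0,2,65],"dr":[0,0,0],"grip":0.25},{"slide":[5,15,100],"dr":[0,0,0],"grip":0.25},{"slide":[35,55,100],"dr":[0,0,0],"grip":0.25},{"slide":[70,100,100],"dr":[0,0,0],"grip":0.25},{"slide":[100,145,100],"dr":[0,0,0],"grip":0.25},{"slide":[116.5,183.5,95],"dr":[0,0,0],"grip":0.25},{"slide":[116.5,183.5,65],"dr":[0,0,0],"grip":0.25},{"slide":[116.5,183.5,35],"dr":[0,0,0],"grip":0.25},{"slide":[116.5,183.5,20],"dr":[0,0,0],"grip":0.25},{"slide":[116.5,183.5,18],"dr":[0,0,0],"grip":0.25},{"slide":[116.5,183.5,18],"dr":[0,0,0],"grip":0.25}]'

```text
t: 21.4
tcp_pos: [0.5533, 0.3572, 0.0888]
ee_rot: [-1.566, -0.008, -0.008]
force: [-0.6, -0.3, -0.6]
gripper_width: 0.421
```

```bash
python3 cap.py w15;python3 cap.py s15 side;python3 held.py 15 .013 .07 .0185
```

```text
[0.5535 0.3573 0.0891]
w 1395 [0.5474 0.3576] [0.533  0.3398 0.0198] [0.5478 0.3755 0.07  ]
s 322 [0.5472 0.3584] [0.5311 0.3401 0.0194] [0.5537 0.3768 0.0699]
```

View pics/c15.png

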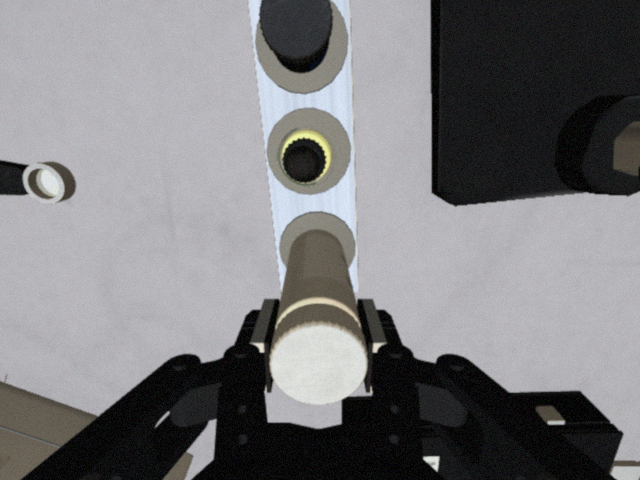

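View pics/s15.png

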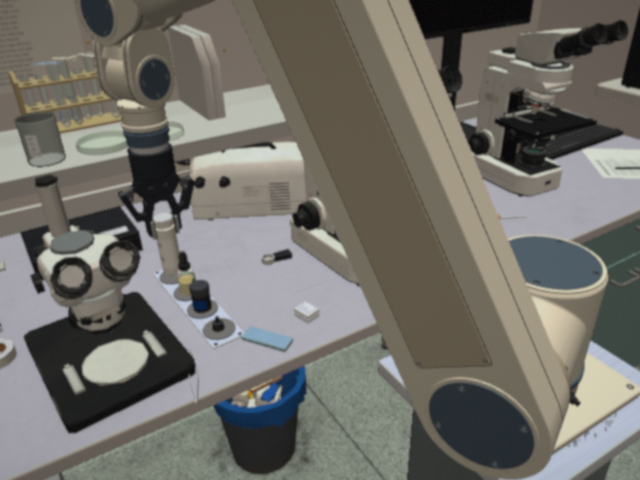

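Held above pad 4: tube centre ≈(0.5515, 0.3576), pad centre (0.552, 0.3574), tube bottom ≈12 mm above the pad.

Emit:
arm_command --increments '[{"slide":[0.3,0,-6],"dr":[0,0,0],"grip":0.25},{"slide":[0.3,0,-10.5],"dr":[0,0,0],"grip":0.25},{"slide":[0.3,0,-12],"dr":[0,0,0],"grip":0.25},{"slide":[0.3,0,-12],"dr":[0,0,0],"grip":0.25},{"slide":[0.3,0,-12],"dr":[0,0,0],"grip":0.25}]'

```text
t: 22.12
tcp_pos: [0.5538, 0.3573, 0.0771]
ee_rot: [-1.566, -0.009, -0.009]
force: [0.3, 0.4, 0.3]
gripper_width: 0.425
```

Emit:
arm_command --increments '[{"slide":[0,0,0],"dr":[0,0,0],"grip":0.5},{"slide":[0,0,0],"dr":[0,0,0],"grip":0.6},{"slide":[0,0,2],"dr":[0,0,0],"grip":0.6},{"slide":[0,0,30],"dr":[0,0,0],"grip":0.6},{"slide":[0,0,75],"dr":[0,0,0],"grip":0.6},{"slide":[-15,-10,105],"dr":[0,0,0],"grip":0.6},{"slide":[-45,-45,115],"dr":[0,0,0],"grip":0.6},{"slide":[-70,-80,120],"dr":[0,0,0],"grip":0.6},{"slide":[-100,-110,120],"dr":[0,0,0],"grip":0.6},{"slide":[-100,-110,120],"dr":[0,0,0],"grip":0.6},{"slide":[-100,-110,120],"dr":[0,0,0],"grip":0.6}]'

```text
t: 23.5
tcp_pos: [0.4543, 0.2476, 0.1976]
ee_rot: [-1.565, -0.009, -0.01]
force: [0.4, 0.3, -0.2]
gripper_width: 0.6
```

```bash
python3 cap.py w16;python3 cap.py s16 side;python3 cap.py t16 top;python3 - <<'E'
from h import *
for n in("w16","s16","t16"):
    X=cloud(load(n)).reshape(-1,3)
    for nm,x,y,z0,z1 in[("stop",.3525,.3446,.012,.04),("can",.4212,.348,.048,.07),("bulb",.4846,.352,.07,.1),("glass",.4846,.352,.02,.06),("tube",.552,.3574,.118,.14),("tubelow",.552,.3574,.012,.06)]:
        k=X[(np.hypot(X[:,0]-x,X[:,1]-y)<.028)&(X[:,2]>z0)&(X[:,2]<z1)]
        if len(k)>3: print(n,nm,len(k),np.round(cv2.minEnclosingCircle(k[:,:2].astype(np.float32))[0],4),k.min(0).round(4),k.max(0).round(4))
cv2.imwrite("pics/c16.png",cv2.convertScaleAbs(load("w16")["image"],alpha=1.6))
s=load("s16")["image"];t=load("t16")["image"]
cv2.imwrite("pics/d16.png",np.hstack([cv2.resize(s[190:360,140:310],(400,400),interpolation=2),cv2.resize(t[150:320,165:335],(400,400),interpolation=2)]))
E
```

```text
w16 stop 421 [0.3536 0.3455] [0.3439 0.3359 0.0121] [0.3633 0.3541 0.0324]
w16 can 1292 [0.4225 0.3478] [0.4052 0.3308 0.0481] [0.4395 0.3646 0.0591]
w16 bulb 379 [0.4854 0.3505] [0.4772 0.3432 0.07  ] [0.4919 0.3582 0.0949]
w16 glass 799 [0.4849 0.3509] [0.4694 0.335  0.02  ] [0.5005 0.3662 0.06  ]
w16 tube 602 [0.5429 0.3583] [0.5338 0.3421 0.118 ] [0.5523 0.3746 0.1258]
w16 tubelow 835 [0.5502 0.3561] [0.5338 0.3388 0.012 ] [0.5586 0.3724 0.0599]
s16 stop 116 [0.3488 0.3458] [0.3386 0.3369 0.0123] [0.3589 0.3548 0.0333]
s16 can 248 [0.4189 0.349 ] [0.4009 0.3306 0.0481] [0.4368 0.3647 0.0595]
s16 bulb 107 [0.4795 0.3517] [0.4707 0.3441 0.0701] [0.487  0.3605 0.0941]
s16 glass 305 [0.48   0.3517] [0.4647 0.3354 0.0206] [0.4888 0.3676 0.06  ]
s16 tube 198 [0.5495 0.3576] [0.5307 0.3391 0.1181] [0.5678 0.3755 0.1271]
s16 tubelow 343 [0.5455 0.3588] [0.5276 0.3411 0.012 ] [0.5539 0.3762 0.06  ]
```

View pics/c16.png

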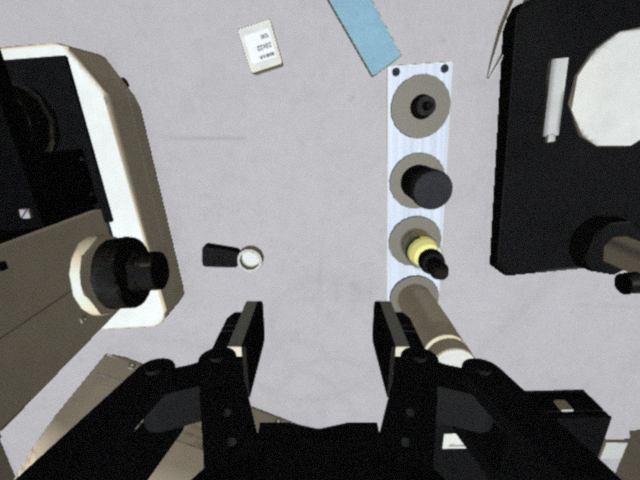

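View pics/d16.png

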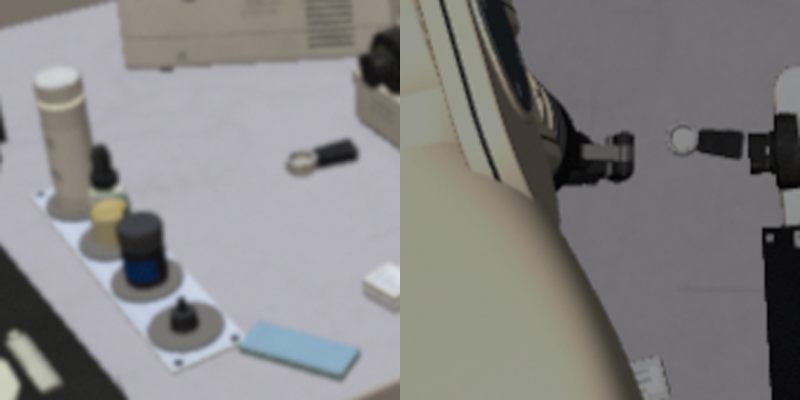

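All four stand upright and centred within about 2 mm, the gripper is clear, and the loupe hasn't moved. I'll hand the job in.

Run:
```python
from station import robot
print(robot.sign_off())
```

```text
the job is handed in; nothing more can be done
None
```

The job is done and handed in at about 24 s. From the pad nearest the robot outward stand the stopper, the canister, the dropper bottle and the tube.

**Last checks:** In the final side and wrist views all four stand upright. Their centres lie within about 2 mm of their pads. The exception is the side reading of pad 4, which differs from the tube by 3 mm, because that pad was partly hidden when I measured it. The measured tops are at about 32, 59, 95 and 126 mm. The loupe looks unmoved, nothing was knocked over, and the gripper was clear of everything. In the last top view the arm hid the row, so that camera could not confirm the result.

**Disagreements:**
- **Fingertip offset:** The text puts the fingertips 25 mm ahead of the TCP. All three cameras showed them about 7–9 mm behind it at the openings I measured, so I set the grasp heights from the measured tips.
- **Camera offset:** The side camera reads 3–5 mm off the wrist camera in x. I worked in the wrist camera's frame and compared the side readings only with each other.

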